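# Show the step pin gauge to the inspection camera

### The arm

A 6-joint arm with a two-finger parallel gripper is mounted at the origin on a cart in front of the work surface, level with it; the furniture and walls round the work are solid. World frame = base frame: x ahead of the robot, y to its left, z up, the work surface at z = 0. Lengths are in m, angles in rad, forces in N, time in s.
With the tool pointing down it reaches from about 0.35 to 0.975 m from the base axis. Payload 4.9 kg.
Tool frame: the origin (TCP) lies between the finger pads; the fingertips stand 25 mm ahead of it and the grasp point (between the pads) lies 6 mm ahead of it; z points along the fingers, y is the line along which they close (so a half turn about z gives the same grasp; the last joint's range is limited). The gripper opens to 85 mm and grips with 20 to 120 N. Pads are 22 mm wide; open, the fingers measure 114 mm over their backs; the gripper's body (76 mm by 85 mm) begins 54 mm behind the grasp point. The pads swing forward as they close: fully open they stand 13 mm farther back than shut.
Start: joints at [-1.361, 0.053, 1.613, -0, 1.476, -0.119], TCP at [0.202, -0.592, 0.256] pointing down, gripper open.
Joint ranges: [-3.01, 3.01], [-1.01, 2.22], [0.06, 2.58], [-1.02, 4.17], [0.09, 2.62], [-3.14, 3.14]. Speed limits (rad/s): [2.57, 2.57, 3.14, 3.14, 3.14, 3.14].

### API

Orientations are given as a unit quaternion [w, x, y, z].
In Python, from rig import ctrl gives the robot as it stands.
- The arm moves only by the tool arm_command, never from a script. Its argument "deltas" is one flat list of numbers, 6 for each row, row after row: the shift along the tool's x, y, z in m, then the turn, a rotation vector about the tool's x, y, z in rad. A call has 1 to 8 rows; each row is the pose to reach, as a shift and turn from the pose commanded when the call began, along the tool's axes at that moment; what a row does not reach only later rows make up. A row lasts 1/10 s, in which the tool goes at most 50 mm and 8.59 degrees, less where a joint would pass 70% of its speed; a pose out of reach is approached as far as the arm can. A call with a gripper value outside its range is refused whole. "grip" is the closure, from -1 (fully open) to 1 (shut), set as the call begins (left out, the last holds). The fingers move at their own pace and stop on an object; "force" is the grip in N (left out, the last holds). Time passes only in rows, so rows that repeat a pose let the fingers close. It gives the time, the measured TCP pose, the force, the opening and the grip force at its end, in the units of the state.
- ctrl.get_state(): the state, without advancing time (a new reading comes with each control period).
- ctrl.grab_frame(name): name is "scene" or "top"; returns a dict with "color" (480x640x3 uint8, blue, green, red), "depth" (480x640 float32, m along the optical axis (not along the pixel's ray), 0 where there is no reading), "vertical_fov" (degrees; the focal length in pixels is half the picture's height over the tangent of half this angle, whatever the lens; pixels are square), "cx", "cy" (the principal point, pixels), "xyz" and "orientation" of the camera in the world. Camera axes: x right, y down, z forward; pixel columns grow to the right and rows downward; lengths in m; the calibration is good to about 2 mm. A picture is of the moment at which its call begins.
- ctrl.close_job(): hands the job in; it is judged then, once.
Trained networks look in a picture, given as the dict that the camera call returned (one of the last four; its "shot" number tells which), for a name from the list of things; names that differ only in an ending like _2 or _b are one class to them, and where a whole thing is asked for, a point or a joint stands for the part that bears it (a point fixed in the world has none). Each returns a list of dicts, best first, with "score" (0 to 1); they miss things now and then, are a little off and sometimes report something else, mostly with a low value. They report only what shows in the picture. A call takes as long as a camera call.
- ctrl.outline_of(thing, picture): "region" (480x640 bool, what is visible of it).
- ctrl.mark_of(thing, picture): "centre" ([x, y, z] in m, in the coordinates of the camera as it stood for that picture, good to about 4 mm: a listed point, or the origin of a listed thing).
The state is a dict: "time_s": time; "qpos": joint angles; "qvel": joint speeds; "effort": joint torques, N m; "eef_pos": TCP position; "orientation": TCP orientation; "contact_force": force on the tool from outside, world axes, zero at the start; "torque": the same for the moment, N m; "width": opening from 0.0 (shut) to 1.0 (fully open); "grasp_force": force on a finger pad.
Only numpy, scipy, OpenCV 4.12 (cv2) and the standard library are available. Lean on these libraries where they do the work, as an engineer would, in place of code of your own. Each camera call takes 0.05 s, during which the arm holds its last target. There are 200 camera calls.

### The job

Take the stepped pin gauge (the pin with a thick and a slim end, not the plain one) out of its rest with a light grip and hold it up to the inspection camera: slim end towards the lens, pin in line with the lens axis, the slim tip 8 cm straight in front of the lens. Finish while still holding it there, still; do not touch the camera and leave everything else where it is.

Things in the scene. Friction and masses are not known exactly. Their poses are not given: they have to be found in the camera images.
- gauge_pin: Stepped pin gauge, 64 mm long, 30 g, level in a rest. Slim light end 9.6 mm thick (own y -32 to 10 mm), dark end 12.4 mm (y 10 to 32 mm). Origin: mid length on the underside, axis 5 to 6 mm above it; y runs from slim to thick end, z up. Grip it across at y about -4 mm, between the supports. A grip over 55 N a finger (110 N for both together) mars it; 20 N a finger holds it well.
- slim_end (a point): Centre of the flat end face of the slim end of the stepped pin gauge (axes as the pin's).
- thick_end (a point): Centre of the flat end face of the thick end of the stepped pin gauge (axes as the pin's).
- lens (a point): Centre of the front face of the inspection camera's lens; it looks along -x of this frame, y is level, z the camera's up. The camera is fixed at the back: foot 100 mm across, 18 mm post, head 42 x 42 mm about 0.28 m above the table, clamped, looking down towards the robot by 9 to 34 degrees; the 42 mm round lens front lies 75 mm ahead of the tilt axis.
- plain_pin: Plain straight steel pin, 11 mm in diameter and 64 mm long, lying in the other rest; stays there. Origin: middle, underside; y along the pin.
- rest_a: Fixed aluminium rest that carries the stepped pin gauge. Base 46 x 70 x 8 mm; two supports 26 mm wide and 7 mm thick across it at y = +27 and -27 mm (47 mm free between), their floors 35 mm above the table, cheeks 16 mm apart up to 41 mm beside the pin. Origin: centre of the underside; y along the pin.
- rest_b: The same rest, carrying the plain pin.
- club_head_4: Black club head, 70 x 119 x 50 mm, standing on its sole between the two rests, bystander. Origin: centre of the underside.
- sand_block: Dark block 34 x 68 x 24 mm, bystander. Origin: centre of the underside.
- rubber_block: Light rubber block 30 x 50 x 18 mm, bystander. Origin: centre of the underside.
- marker_a: Marker pen 17 x 135 x 16 mm lying near the table's front, bystander. Origin: centre, underside.

How it is judged:
By the outcome, as a careful person would: the job done as asked, in the order asked, and still so for the second after the job is handed in, while the arm keeps its last pose, push and grip.
It also fails if it takes over 40 s, if anything falls off the work surface, if the arm or the gripper's body presses on something with over 40 N, if the wrist force passes 120 N, or if a joint passes its speed limit or range.

## Working session

There is one attempt and no reset: what is moved stays moved. The work goes in short steps, Python scripts to look and compute and a tool call to move; the robot and the scene stay as the last step left them, time stands still between calls to the robot, and variables do not carry over. Pictures are saved under pics/ and viewed, at most 10 in all, crops included, and the job is handed in when it is done.

Besides the shell and the picture viewer there is one more tool, called after ">>>" as name(argument=value, ...) on one line, values as JSON. arm_command: Moves the arm, as the interface text tells. Its arguments: {"type":"object","properties":{"deltas":{"type":"array"},"grip":{"type":"number"},"force":{"type":"number"}},"required":["deltas"]}

```bash
mkdir -p pics; ls
cat > h.py <<'E'
import numpy as np, cv2
from scipy.spatial.transform import Rotation as R
from rig import ctrl
def rot(q): return R.from_quat([q[1],q[2],q[3],q[0]])
def K(p): return 240/np.tan(np.radians(p["vertical_fov"])/2)
def w(p,c): return rot(p["orientation"]).apply(c)+np.array(p["xyz"])
def cloud(p,m):
    v,u=np.nonzero(m&(p["depth"]>0)); d=p["depth"][v,u]; f=K(p)
    return w(p,np.c_[(u-p["cx"])*d/f,(v-p["cy"])*d/f,d])
def pix(p,x):
    c=rot(p["orientation"]).inv().apply(np.array(x)-p["xyz"]); f=K(p)
    return c[...,:2]/c[...,2:]*f+[p["cx"],p["cy"]]
E
python3 - <<'E'
from h import *
np.set_printoptions(precision=4,suppress=True)
s=ctrl.get_state(); print(s["time_s"],s["eef_pos"],s["orientation"],s["width"])
for n in ["scene","top"]:
    p=ctrl.grab_frame(n); cv2.imwrite(f"pics/{n}0.png",p["color"]); print(n,p["xyz"],p["orientation"],p["vertical_fov"],p["cx"],p["cy"])
    for t in ["gauge_pin","slim_end","thick_end","lens","plain_pin","rest_a","club_head_4","sand_block","rubber_block"]:
        for r in ctrl.mark_of(t,p)[:2]: print(t,round(r["score"],2),w(p,r["centre"]),pix(p,w(p,r["centre"])))
E
```

```text
pics
0.0 [ 0.2017 -0.591   0.2551] [-0.001   0.9865  0.1637 -0.0001] 0.9998687708913009
scene [0.165  0.7214 0.721 ] [ 0.1215 -0.2292  0.8519 -0.4549] 47.92473880722585 321.6564800077151 235.74167763107556
gauge_pin 0.69 [ 0.5096 -0.1301  0.0395] [382.3123 264.3332]
slim_end 0.41 [ 0.5493 -0.1294  0.0389] [365.1794 259.0977]
thick_end 0.63 [ 0.4822 -0.1254  0.0477] [393.6762 266.3307]
thick_end 0.25 [ 0.5472 -0.1331  0.0457] [366.9465 255.9436]
lens 0.72 [0.6966 0.1064 0.2588] [232.2034 200.1364]
plain_pin 0.58 [0.5152 0.1491 0.0309] [311.7319 350.4773]
rest_a 0.89 [ 0.512  -0.1295  0.0018] [380.0175 278.2285]
club_head_4 0.79 [0.4756 0.0051 0.0008] [367.69  321.919]
sand_block 0.6 [ 0.656  -0.0921  0.0028] [313.3452 266.5795]
rubber_block 0.65 [ 0.5466 -0.1322  0.0462] [367.0408 256.0588]
rubber_block 0.47 [ 0.6649 -0.1944  0.0065] [332.4634 241.3373]
top [ 0.4539 -0.0285  1.2358] [-0.0478  0.7068 -0.705   0.0331] 53.85521303008111 311.48181878905706 240.82732238772593
gauge_pin 0.4 [ 0.5133 -0.1295  0.0327] [361.0716 271.7865]
slim_end 0.6 [ 0.5513 -0.131   0.0418] [361.8598 256.5655]
thick_end 0.56 [ 0.4828 -0.1271  0.0436] [360.5894 283.7566]
lens 0.84 [0.6947 0.1086 0.2551] [256.9118 180.8943]
plain_pin 0.54 [0.5144 0.1503 0.0371] [250.944  270.9585]
rest_a 0.8 [ 0.5165  0.1548 -0.0011] [251.4042 270.9043]
rest_a 0.79 [ 0.5142 -0.1277  0.0014] [359.3923 272.0382]
club_head_4 0.66 [ 0.4724  0.0014 -0.0022] [309.7947 287.9893]
sand_block 0.67 [ 0.6549 -0.0897  0.0008] [344.5263 218.6841]
rubber_block 0.54 [ 0.6636 -0.1955  0.002 ] [384.714 215.38 ]
```

View pics/scene0.png

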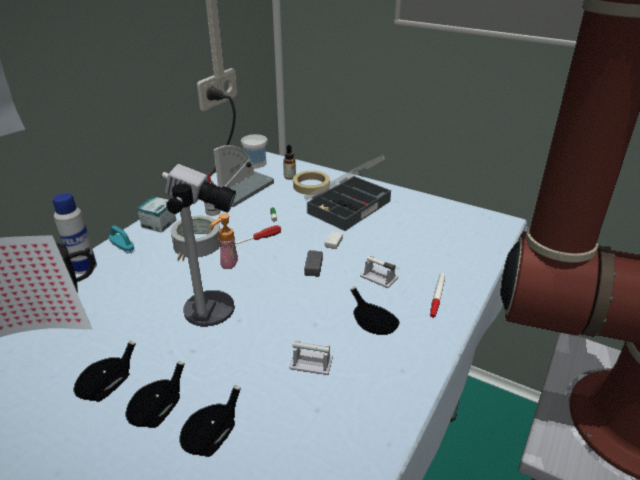

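View pics/top0.png

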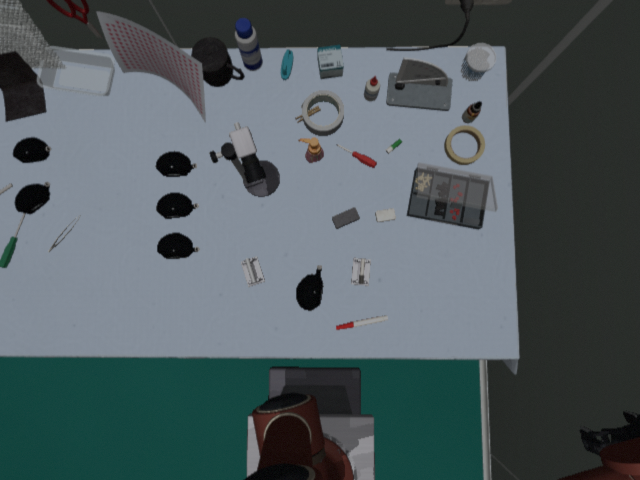

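Run:
```python
from h import *
np.set_printoptions(precision=4,suppress=True)
for n in ["scene","top"]:
    p=ctrl.grab_frame(n)
    # pin
    for t,zlo in [("gauge_pin",0.036),("plain_pin",.036)]:
        r=ctrl.outline_of(t,p)
        if r:
            c=cloud(p,r[0]["region"]); c=c[c[:,2]>zlo]; m=np.median(c,0); c=c[np.linalg.norm(c-m,axis=1)<.045]
            u,s,v=np.linalg.svd(c[:,:2]-c[:,:2].mean(0)); a=v[0]; q=(c[:,:2]-c[:,:2].mean(0))@a
            print(n,t,r[0]["score"],len(c),c.mean(0),"axis",a,np.degrees(np.arctan2(a[1],a[0])),"mid",c[:,:2].mean(0)+a*(q.max()+q.min())/2,np.ptp(q),"ztop",np.percentile(c[:,2],[50,95]))
    # camera cloud
    v,u=np.mgrid[:480,:640]; c=cloud(p,np.ones((480,640),bool))
    h=c[(c[:,2]>.18)&(c[:,2]<.4)&(abs(c[:,0]-.72)<.18)&(abs(c[:,1]-.11)<.12)]
    print(n,"head",len(h),h.min(0),h.max(0))
    np.save(n+"_head.npy",h)
    up=c[(c[:,2]>.1)&(c[:,2]<.18)&(c[:,0]>.5)&(abs(c[:,1]-.11)<.12)]; print("post",len(up),np.median(up,0) if len(up) else 0)
    for r in ctrl.mark_of("lens",p): print(r["score"],w(p,r["centre"]))
```

```text
return _methods._mean(a, axis=axis, dtype=dtype,
  ret = um.true_divide(
<stdin>:10: RuntimeWarning: Mean of empty slice.
<stdin>:11: RuntimeWarning: Mean of empty slice.
Traceback (most recent call last):
ValueError: zero-size array to reduction operation maximum which has no identity
```

Scene view: stepped pin in its rest at about (380,268), with its dark end towards the robot. The plain pin is at (311,350), the club head at (375,318), and the inspection camera's head at (190,190) with the lens front near (230,198). The top view agrees: pin at (361,271), lens at (257,181).

Run:
```python
from h import *
np.set_printoptions(precision=4,suppress=True)
for n in ["scene","top"]:
    p=ctrl.grab_frame(n)
    for t in ["gauge_pin"]:
        for r in ctrl.outline_of(t,p)[:2]:
            c=cloud(p,r["region"]); print(n,t,r["score"],len(c), np.percentile(c,[2,50,98],axis=0).ravel() if len(c) else 0)
    c=cloud(p,np.ones((480,640),bool))
    h=c[(c[:,2]>.036)&(c[:,2]<.07)&(abs(c[:,0]-.515)<.045)&(abs(c[:,1]+.129)<.03)]
    m=h[:,:2].mean(0); a=np.linalg.svd(h[:,:2]-m)[2][0]; q=(h[:,:2]-m)@a
    print(n,"pin cloud",len(h),h.mean(0),a,np.degrees(np.arctan2(a[1],a[0])),m+a*(q.max()+q.min())/2,np.ptp(q))
    r=ctrl.outline_of("lens",p)
    for k in r[:1]: c2=cloud(p,k["region"]); print("lens outline",k["score"],len(c2),c2.mean(0))
    h=c[(c[:,2]>.17)&(c[:,2]<.36)&(abs(c[:,0]-.75)<.15)&(abs(c[:,1]-.12)<.1)]
    np.save(n+"_head.npy",h); print(n,"head",len(h),h.min(0),h.max(0))
    up=c[(c[:,2]>.05)&(c[:,2]<.17)&(abs(c[:,0]-.75)<.15)&(abs(c[:,1]-.12)<.1)]; print("post",len(up),np.median(up,0) if len(up) else 0)
    marks=[[w(p,k["centre"]) for k in ctrl.mark_of("lens",p)[:1]] for p in [p,ctrl.grab_frame(n),ctrl.grab_frame(n)]]; print(marks)
    d=p["color"]
    cen=pix(p,np.array([.74,.115,.27])).astype(int); x,y=cen; cr=d[max(y-50,0):y+50,x-65:x+65]
    x2,y2=pix(p,np.array([.515,-.129,.04])).astype(int); cr2=d[y2-50:y2+50,x2-65:x2+65]
    cv2.imwrite(f"pics/{n}_crop.png",cv2.resize(np.hstack([cr,cr2]),None,fx=3,fy=3,interpolation=cv2.INTER_CUBIC)); print(cen,x2,y2)
a,b=np.load("scene_head.npy"),np.load("top_head.npy")
for n,h in (("s",a),("t",b)):
    m=h.mean(0); print(n,m,np.linalg.svd(h-m,full_matrices=False)[2][0])
```

```text
scene gauge_pin 0.55 159 [ 0.4841 -0.1878  0.0033  0.5179 -0.1274  0.0452  0.5472 -0.1209  0.0502]
scene pin cloud 189 [ 0.5128 -0.1264  0.0444] [-0.9949  0.1009] 174.20698045783 [ 0.5156 -0.1267] 0.06534564417914965
lens outline 0.62 1665 [0.7513 0.1222 0.2768]
scene head 2684 [0.6855 0.0966 0.1702] [0.8054 0.2069 0.3141]
post 555 [0.7457 0.1707 0.1141]
[[array([0.6971, 0.1097, 0.2556])], [array([0.6959, 0.1099, 0.2591])], [array([0.6946, 0.109 , 0.2595])]]
[208 190] 379 263
top pin cloud 135 [ 0.5152 -0.1297  0.0449] [-0.9942  0.1077] 173.81852266376814 [ 0.5159 -0.1298] 0.06295547439723406
lens outline 0.74 1059 [0.7455 0.1255 0.2923]
top head 1521 [0.6882 0.0902 0.17  ] [0.8071 0.2058 0.3153]
post 77 [0.745  0.1617 0.1276]
[[array([0.6938, 0.1081, 0.2552])], [array([0.6939, 0.1079, 0.2581])], [array([0.6968, 0.1089, 0.2581])]]
[253 158] 361 270
s [0.7404 0.1518 0.2739] [-0.2075  0.241  -0.9481]
t [0.7453 0.1376 0.2878] [-0.7708 -0.4615 -0.4393]
```

View pics/scene_crop.png

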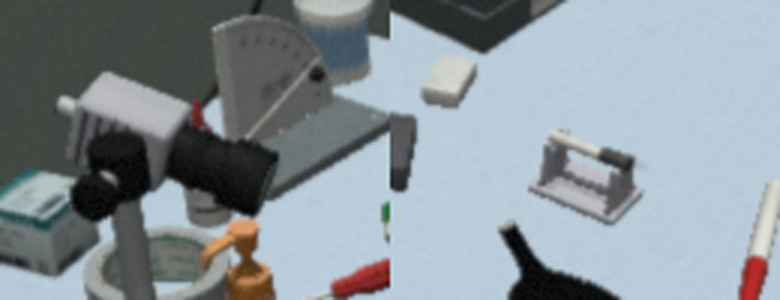

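View pics/top_crop.png

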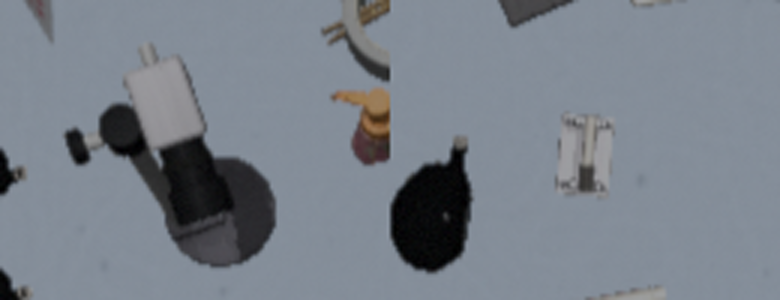

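Run:
```python
from h import *
np.set_printoptions(precision=4,suppress=True)
from scipy.optimize import least_squares
# lens barrel points: within cylinder ahead of head; print points layout along approx direction
a,b=np.load("scene_head.npy"),np.load("top_head.npy"); L=np.array([.6955,.1087,.2573])
for n,h in (("s",a),("t",b)):
    # keep points near lens
    hh=h[np.linalg.norm(h-L,axis=1)<.06]
    print(n,len(hh),hh.min(0),hh.max(0))
# head: grid of max z by x,y from top
for n,h in (("s",a),("t",b)):
  print(n)
  for x in np.arange(.68,.82,.01):
    k=h[(abs(h[:,0]-x)<.005)&(h[:,2]>.235)]
    if len(k): print(round(x,3),len(k),"y",np.percentile(k[:,1],[2,50,98]),"z",np.percentile(k[:,2],[2,50,98]))
```

```text
s 808 [0.6855 0.0966 0.2416] [0.7503 0.1459 0.2941]
t 487 [0.6882 0.0902 0.2564] [0.7477 0.1392 0.2938]
s
0.69 142 y [0.1039 0.1227 0.1316] z [0.2517 0.2694 0.2791]
0.7 191 y [0.0979 0.1264 0.1344] z [0.2448 0.2722 0.2831]
0.71 121 y [0.1076 0.1302 0.1367] z [0.2515 0.2758 0.2847]
0.72 146 y [0.1135 0.1325 0.139 ] z [0.2591 0.2795 0.2885]
0.73 244 y [0.1161 0.1415 0.2025] z [0.2611 0.2838 0.2944]
0.74 638 y [0.1197 0.1662 0.2052] z [0.2405 0.2854 0.299 ]
0.75 280 y [0.1113 0.1628 0.2057] z [0.2373 0.2968 0.3034]
0.76 166 y [0.116  0.1532 0.1798] z [0.2838 0.3016 0.3066]
0.77 150 y [0.1176 0.149  0.1644] z [0.2954 0.3063 0.3105]
0.78 174 y [0.1218 0.1595 0.1648] z [0.2746 0.307  0.3132]
0.79 51 y [0.1204 0.161  0.1653] z [0.2748 0.2961 0.313 ]
0.8 38 y [0.1466 0.1514 0.1553] z [0.2929 0.3002 0.3041]
0.81 2 y [0.1515 0.1528 0.1542] z [0.298  0.2992 0.3004]
t
0.69 42 y [0.0998 0.115  0.1282] z [0.2644 0.2763 0.2807]
0.7 98 y [0.0917 0.1109 0.131 ] z [0.2647 0.2772 0.2837]
0.71 92 y [0.0923 0.1115 0.1333] z [0.2629 0.2801 0.2849]
0.72 95 y [0.0949 0.1157 0.1337] z [0.2676 0.2803 0.2877]
0.73 120 y [0.1041 0.1253 0.1984] z [0.2729 0.2854 0.2925]
0.74 277 y [0.1077 0.1547 0.1994] z [0.2437 0.2907 0.2989]
0.75 212 y [0.1079 0.1484 0.1999] z [0.244  0.2965 0.3025]
0.76 171 y [0.1099 0.1416 0.1762] z [0.2931 0.3003 0.3057]
0.77 132 y [0.1122 0.1357 0.1652] z [0.2925 0.3052 0.3108]
0.78 113 y [0.1159 0.1376 0.1596] z [0.3036 0.3094 0.3133]
0.79 57 y [0.1185 0.1292 0.1486] z [0.2918 0.3099 0.3134]
0.8 34 y [0.1228 0.1451 0.1524] z [0.2874 0.2998 0.3099]
0.81 7 y [0.142  0.1452 0.1491] z [0.2976 0.3014 0.304 ]
```

The crops show a grey head box with a dark barrel pointing towards the robot, down and slightly to the right. The pin's light slim end points away from the robot (scene crop (560,137), dark end (620,158)). Next I fit the lens axis with a box and cylinder model.

```bash
cat > lens.py <<'E'
from h import *
from scipy.optimize import least_squares
np.set_printoptions(precision=4,suppress=True)
def colcloud(p):
    m=p["depth"]>0; c=cloud(p,m); v,u=np.nonzero(m); return c,p["color"][v,u].astype(float).mean(1)
def fit(cs,L0):
    bx=[];ba=[]
    for i,p in enumerate(cs):
        c,g=colcloud(p); near=(c[:,0]>.67)&(c[:,0]<.8)&(c[:,1]>.07)&(c[:,1]<.19)&(c[:,2]>.225)&(c[:,2]<.33)
        d=c-L0; a=np.array([.9,.28,.33]);a/=np.linalg.norm(a); s=d@a; rad=np.linalg.norm(d-np.outer(s,a),axis=1)
        b=near&(g>75)&(s>.055)&(s<.105)&(rad<.034); bx.append(c[b]); k=near&(g<75)&(s>-.008)&(s<.045)&(rad<.03); ba.append(c[k])
    n=[(len(x),len(y)) for x,y in zip(bx,ba)]
    def axes(q):
        yaw,pit=q; x=np.array([np.cos(pit)*np.cos(yaw),np.cos(pit)*np.sin(yaw),np.sin(pit)])
        y=np.array([-np.sin(yaw),np.cos(yaw),0]); return x,y,np.cross(x,y)
    def res(q):
        A=np.array(axes(q[3:5])); o=[]
        for i in range(len(cs)):
            off=q[7+3*i:10+3*i]; l=(bx[i]-off-q[:3])@A.T; 
            e=np.c_[abs(l[:,1]),abs(l[:,2])]-.021; o.append(np.where((e>0).all(1),np.linalg.norm(np.maximum(e,0),axis=1),e.max(1))/.002)
            l=(ba[i]-off-q[:3])@A.T; r=np.linalg.norm(l[:,1:],axis=1)
            # barrel: hood radius .021 from 0 to q5, thinner q6 behind; front face at 0
            R_=np.where(l[:,0]<q[5],.021,q[6]); side=r-R_; front=-l[:,0]; o.append(np.maximum(side,front)/.002)
            o.append(off/.002*3)
        o.append((q[:3]-L0)/.003*5); return np.concatenate(o)
    best=None
    for h in (.012,.02,.03,.04):
        q0=np.r_[L0,.3,.34,h,.018,np.zeros(3*len(cs))]
        f=least_squares(res,q0,loss="soft_l1",diff_step=1e-4)
        if best is None or f.cost<best.cost: best=f
    return best.x,best.cost,n,axes(best.x[3:5])
if __name__=="__main__":
    ps=[ctrl.grab_frame("scene"),ctrl.grab_frame("top")]; L0=np.array([.6955,.1087,.2573])
    for cs in (ps,ps[:1],ps[1:]):
        x,c,n,A=fit(cs,L0); print("L",x[:3],"yaw,pitch deg",np.degrees(x[3:5]),x[5:7],c,n,x[7:])
E
python3 lens.py
```

```text
L [0.6967 0.1092 0.2575] yaw,pitch deg [19.5353 18.8957] [0.0238 0.0177] 430.5516981641663 [(595, 630), (517, 393)] [-0.0005  0.0002  0.0004  0.0008  0.     -0.0003]
L [0.6968 0.109  0.2577] yaw,pitch deg [19.4779 18.7234] [0.02   0.0182] 240.08701592859495 [(595, 630)] [-0.0008  0.0004  0.0004]
L [0.6956 0.1087 0.2576] yaw,pitch deg [19.5449 17.8331] [-1.4989  0.0189] 296.7939910787401 [(517, 393)] [ 0.0001 -0.      0.0004]
```

```bash
cat > mv.py <<'E'
from h import *
np.set_printoptions(precision=4,suppress=True)
def pose(s=None):
    s=s or ctrl.get_state(); return np.array(s["eef_pos"]),rot(s["orientation"])
def delta(P,Rm,Pt,Rt): return np.r_[Rm.inv().apply(np.array(Pt)-P),(Rm.inv()*Rt).as_rotvec()]
def down(yaw): # tool x at yaw, z down
    x=np.array([np.cos(yaw),np.sin(yaw),0]); z=np.array([0,0,-1.]); return R.from_matrix(np.c_[x,np.cross(z,x),z])
E
python3 - <<'E'
from mv import *
for _ in range(1): s=ctrl.get_state(); P,Rm=pose(s); print(s["time_s"],s["qpos"],P)
t=down(np.radians(-6.0)); print(delta(P,Rm,[.5195,-.1294,.13],t))
E
```

```text
2.0 [-1.361   0.0527  1.6129  0.      1.476  -0.119 ] [ 0.2018 -0.5915  0.2563]
[ 0.4499 -0.3348  0.1263  0.     -0.      0.4336]
```

>>> arm_command(deltas=[0.04,-0.03,0,0,0,0.04,0.085,-0.063,0.01,0,0,0.1,0.12,-0.09,0.02,0,0,0.15,0.155,-0.115,0.03,0,0,0.2,0.19,-0.142,0.045,0,0,0.25,0.225,-0.168,0.06,0,0,0.3,0.26,-0.194,0.07,0,0,0.35,0.3,-0.22,0.08,0,0,0.4336], grip=-0.2, force=40)

```text
time_s: 2.8
eef_pos: [0.4152, -0.2849, 0.176]
orientation: [0.0, 0.999, -0.054, 0.0]
contact_force: [0.3, -0.3, -0.1]
width: 0.6
grasp_force: 0.0
```

>>> arm_command(deltas=[0.03,-0.04,0.01,0,0,0,0.06,-0.06,0.03,0,0,0,0.09,-0.08,0.04,0,0,0,0.1,-0.09,0.045,0,0,0,0.1,-0.09,0.045,0,0,0])

```text
time_s: 3.3
eef_pos: [0.5239, -0.2062, 0.1304]
orientation: [-0.0, 0.999, -0.051, -0.001]
contact_force: [-0.8, 0.1, -0.2]
width: 0.598
grasp_force: 0.0
```

Run:
```python
from mv import *
s=ctrl.get_state(); P,Rm=pose(s); print(s["time_s"],s["qpos"],P,Rm.as_matrix(),s["width"],s["contact_force"])
t=down(np.radians(-6.0)); print(delta(P,Rm,[.5195,-.1294,.13],t))
```

```text
3.3 [-0.507   0.019   1.8658 -0.0001  1.2587  1.1661] [ 0.5239 -0.2062  0.1304] [[ 0.9948 -0.1021 -0.0017]
 [-0.1021 -0.9948  0.0008]
 [-0.0018 -0.0007 -1.    ]] 0.5976184413247138 [-0.7787  0.109  -0.2471]
[-0.0123 -0.0759  0.0005 -0.0007  0.0018  0.0024]
```

>>> arm_command(deltas=[-0.006,-0.03,0,0,0,0,-0.012,-0.06,0,0,0,0.002,-0.012,-0.076,0,0,0.001,0.002,-0.012,-0.076,0,0,0.001,0.002,-0.012,-0.076,0,0,0.001,0.002])

```text
time_s: 3.8
eef_pos: [0.5197, -0.1315, 0.132]
orientation: [0.001, 0.999, -0.053, 0.001]
contact_force: [-1.2, 0.5, -0.5]
width: 0.597
grasp_force: 0.0
```

Run:
```python
from mv import *
pts=[pose() for _ in range(1)]
s=ctrl.get_state(); P,Rm=pose(s); print(s["time_s"],P,Rm.as_matrix()[:,0])
t=down(np.radians(-6.0)); print(delta(P,Rm,[.5195,-.1294,.0465],t))
p=ctrl.grab_frame("scene"); s=ctrl.get_state(); print(s["eef_pos"])
c=p["color"]; x,y=pix(p,np.array([.515,-.129,.06])).astype(int); cv2.imwrite("pics/hover.png",cv2.resize(c[y-60:y+40,x-65:x+65],None,fx=5,fy=5,interpolation=cv2.INTER_CUBIC))
```

```text
3.8 [ 0.5197 -0.1315  0.132 ] [ 0.9943 -0.1067  0.0021]
[-0.0006 -0.0022  0.0855  0.0012 -0.0021 -0.0022]
[ 0.5197 -0.1317  0.1319]
```

View pics/hover.png

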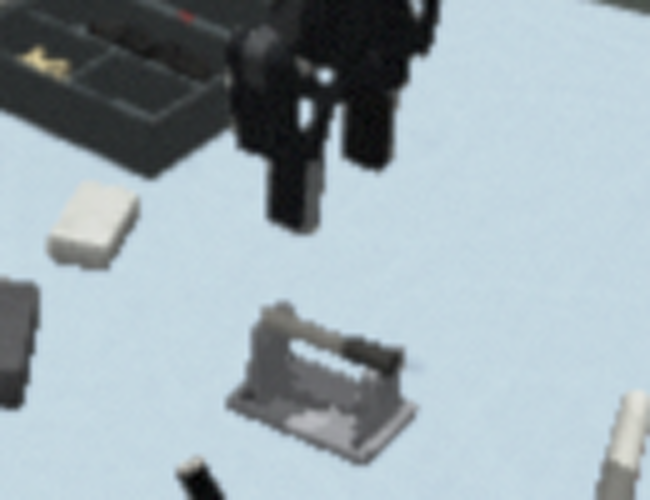

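The open fingers (crop (295,190) and (370,130)) straddle the pin, whose slim end is at (280,320) and dark end at (385,358). I'll go straight down and close.

>>> arm_command(deltas=[0,-0.002,0.03,0,0,0,0,-0.002,0.055,0,0,0,0,-0.002,0.07,0,0,0,0,-0.002,0.078,0,0,0,0,-0.002,0.085,0,0,0,0,-0.002,0.085,0,0,0,0,-0.002,0.085,0,0,0])

```text
time_s: 4.55
eef_pos: [0.5205, -0.1289, 0.0471]
orientation: [0.0, 0.999, -0.053, 0.001]
contact_force: [-0.3, -0.1, 0.5]
width: 0.6
grasp_force: 0.0
```

>>> arm_command(deltas=[0,0,0,0,0,0,0,0,0,0,0,0,0,0,0,0,0,0,0,0,0,0,0,0,0,0,0,0,0,0,0,0,0,0,0,0,0,0,0,0,0,0,0,0,0,0,0,0], grip=1, force=40)

```text
time_s: 5.35
eef_pos: [0.5203, -0.1287, 0.0468]
orientation: [0.0, 0.999, -0.053, 0.001]
contact_force: [-1.3, 0.9, 4.3]
width: 0.094
grasp_force: 39.2
```

The force setting applies per finger. I'll lighten it to 24 N and lift straight up.

>>> arm_command(deltas=[0,0,0,0,0,0,0,0,0,0,0,0,0,0,-0.01,0,0,0,0,0,-0.03,0,0,0,0,0,-0.06,0,0,0,0,0,-0.09,0,0,0,0,0,-0.12,0,0,0,0,0,-0.12,0,0,0], grip=1, force=24)

```text
time_s: 6.15
eef_pos: [0.5223, -0.1295, 0.1717]
orientation: [0.001, 0.999, -0.053, 0.005]
contact_force: [1.0, -0.1, 0.1]
width: 0.097
grasp_force: 38.7
```

```bash
cat > held.py <<'E'
from mv import *
def look(P,Rm,n,k=3):
    """pin ends & axis in the tool frame from cloud between, camera n"""
    out=[]
    for _ in range(k):
        p=ctrl.grab_frame(n); r={t:ctrl.mark_of(t,p)[:1] for t in("slim_end","thick_end","gauge_pin")}
        out.append({t:(v[0]["score"],w(p,v[0]["centre"]),Rm.inv().apply(w(p,v[0]["centre"])-P)) for t,v in r.items() if v})
    return p,out
E
python3 - <<'E'
from held import *
s=ctrl.get_state(); P,Rm=pose(s); print(s["time_s"],P,Rm.as_matrix(),s["width"],s["grasp_force"])
for n in("scene","top"):
    p,o=look(P,Rm,n)
    for d in o:
        for t,v in d.items(): print(n,t,v[0],v[1],"tool",v[2])
    x,y=pix(p,P+[0,0,-.01]).astype(int); c=p["color"][max(y-50,0):y+50,x-65:x+65]; cv2.imwrite(f"pics/lift_{n}.png",cv2.resize(c,None,fx=5,fy=5,interpolation=cv2.INTER_CUBIC)); print(x,y)
E
```

```text
6.15 [ 0.5223 -0.1295  0.1717] [[ 0.9943 -0.1065  0.0094]
 [-0.1065 -0.9943 -0.0035]
 [ 0.0097  0.0025 -0.9999]] 0.09655632696558922 38.723931312561035
scene slim_end 0.56 [ 0.5489 -0.1312  0.1666] tool [ 0.0266 -0.0012  0.0053]
scene thick_end 0.64 [ 0.4832 -0.1286  0.1693] tool [-0.039   0.0033  0.002 ]
scene gauge_pin 0.67 [ 0.5125 -0.1283  0.1618] tool [-0.01   -0.0002  0.0098]
scene slim_end 0.59 [ 0.5469 -0.1311  0.1611] tool [ 0.0246 -0.001   0.0107]
scene thick_end 0.66 [ 0.4811 -0.1269  0.1642] tool [-0.0412  0.0018  0.007 ]
scene gauge_pin 0.48 [ 0.5066 -0.1272  0.1595] tool [-0.016  -0.0007  0.012 ]
scene slim_end 0.44 [ 0.5477 -0.1304  0.1581] tool [ 0.0253 -0.0019  0.0138]
scene thick_end 0.62 [ 0.4788 -0.1262  0.163 ] tool [-0.0437  0.0013  0.0082]
scene gauge_pin 0.63 [ 0.5088 -0.1271  0.1566] tool [-0.0138 -0.001   0.0149]
380 213
top gauge_pin 0.63 [0.6947 0.1069 0.2557] tool [ 0.1471 -0.2532 -0.0832]
top slim_end 0.3 [0.5133 0.1535 0.0391] tool [-0.0404 -0.2808  0.1315]
top thick_end 0.6 [ 0.6548 -0.0923  0.0022] tool [ 0.1261 -0.0515  0.1706]
365 265
```

View pics/lift_scene.png

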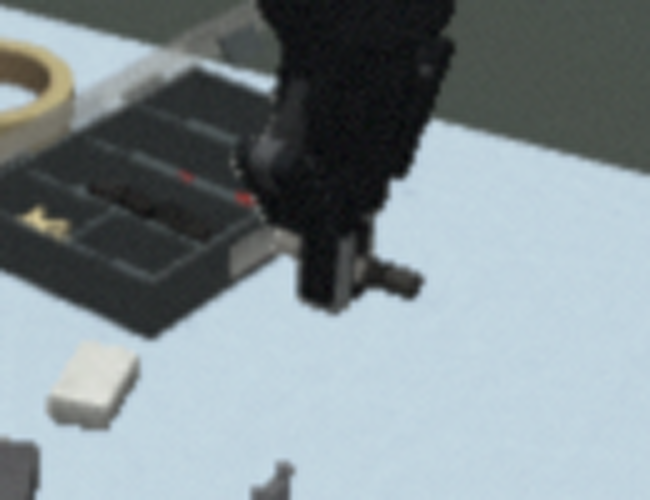

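The pin is held level: the dark end shows at crop (400,280), the light end is hidden behind the finger near (285,240). Next I compute the move to the inspection orientation with a 40 mm stand-off.

```bash
cat >> held.py <<'E'
def lensax(yaw=np.radians(19.5),pit=np.radians(18.7)):
    x=np.array([np.cos(pit)*np.cos(yaw),np.cos(pit)*np.sin(yaw),np.sin(pit)]); y=np.array([np.sin(yaw),-np.cos(yaw),0]); return R.from_matrix(np.c_[x,y,np.cross(x,y)])
L=np.array([.6967,.1092,.2575])
E
python3 - <<'E'
from held import *
s=ctrl.get_state(); P,Rm=pose(s); print(s["time_s"],P,Rm.as_matrix(),s["width"],s["grasp_force"],s["qpos"])
Rt=lensax(); X=Rt.as_matrix()[:,0]
for back in(.12,):
    Pt=L-X*back-Rt.apply([.028,0,.006]); print(Pt,delta(P,Rm,Pt,Rt))
E
```

```text
7.35 [ 0.5198 -0.1285  0.1663] [[ 0.9943 -0.1066  0.0011]
 [-0.1066 -0.9943 -0.0001]
 [ 0.0011  0.     -1.    ]] 0.09292190527952383 38.72350752353668 [-0.3816 -0.0893  1.907   0.0003  1.3229  1.296 ]
[0.5627 0.0618 0.2157] [ 0.0225 -0.1938 -0.0494  0.0732  0.3199 -0.4431]
```

>>> arm_command(deltas=[0.002,-0.016,-0.004,0.006,0.026,-0.035,0.0045,-0.039,-0.01,0.015,0.064,-0.089,0.008,-0.068,-0.017,0.026,0.112,-0.155,0.011,-0.097,-0.025,0.037,0.16,-0.222,0.0145,-0.126,-0.032,0.048,0.208,-0.288,0.018,-0.155,-0.04,0.059,0.256,-0.354,0.0205,-0.178,-0.0455,0.067,0.294,-0.408,0.0225,-0.194,-0.0495,0.073,0.32,-0.443])

```text
time_s: 8.15
eef_pos: [0.5626, 0.0643, 0.2167]
orientation: [-0.028, 0.972, 0.169, 0.162]
contact_force: [-1.0, -1.2, -1.7]
width: 0.096
grasp_force: 38.7
```

>>> arm_command(deltas=[0,0,0,0,0,0,0,0,0,0,0,0,0,0,0,0,0,0,0,0,0,0,0,0,0,0,0,0,0,0])

```text
time_s: 8.65
eef_pos: [0.5628, 0.0613, 0.2155]
orientation: [-0.027, 0.973, 0.166, 0.16]
contact_force: [0.2, -0.5, -1.3]
width: 0.096
grasp_force: 38.7
```

Run:
```python
from held import *
s=ctrl.get_state(); P,Rm=pose(s); print(s["time_s"],P,s["width"],s["grasp_force"],s["qpos"])
Rt=lensax(); X=Rt.as_matrix()[:,0]
Pt=L-X*.12-Rt.apply([.028,0,.006]); print("remaining",delta(P,Rm,Pt,Rt))
for n in("scene","top"):
    p,o=look(P,Rm,n)
    for d in o:
        for t,v in d.items():
            if np.linalg.norm(v[2])<.08: print(n,t,v[0],v[1],"tool",v[2],"lensframe",Rt.inv().apply(v[1]-L))
    x,y=pix(p,(P+L)/2).astype(int); c=p["color"][max(y-60,0):y+60,x-80:x+80]; cv2.imwrite(f"pics/near_{n}.png",cv2.resize(c,None,fx=4,fy=4,interpolation=cv2.INTER_CUBIC)); print(x,y)
```

```text
8.65 [0.5628 0.0613 0.2155] 0.09550932000575689 38.74647617340088 [-0.0826 -0.2472  1.9834  0.1467  1.1107  1.1034]
remaining [ 0.0002 -0.0005 -0.0002  0.0004  0.0006 -0.0012]
scene slim_end 0.58 [0.5906 0.0734 0.2194] tool [ 0.0299 -0.0022  0.006 ] lensframe [-0.1183 -0.0017  0.0002]
scene thick_end 0.53 [0.529  0.0478 0.2002] tool [-0.0393  0.0015  0.0028] lensframe [-0.1875  0.0019 -0.003 ]
scene gauge_pin 0.71 [0.5558 0.0589 0.2072] tool [-0.0096 -0.      0.0056] lensframe [-0.1578  0.0004 -0.0003]
scene slim_end 0.5 [0.5907 0.0717 0.2208] tool [ 0.0298 -0.0005  0.0046] lensframe [-0.1183 -0.     -0.0013]
scene thick_end 0.44 [0.5302 0.0492 0.2009] tool [-0.0376  0.0006  0.0027] lensframe [-0.1857  0.001  -0.0031]
scene gauge_pin 0.69 [0.5556 0.062  0.2072] tool [-0.0089 -0.0031  0.0057] lensframe [-0.1571 -0.0026 -0.0001]
scene slim_end 0.55 [0.5906 0.0734 0.2214] tool [ 0.0305 -0.0022  0.0041] lensframe [-0.1176 -0.0017 -0.0018]
scene thick_end 0.44 [0.5317 0.0505 0.2   ] tool [-0.0362 -0.0002  0.0042] lensframe [-0.1843  0.0002 -0.0016]
scene gauge_pin 0.52 [0.5571 0.0594 0.206 ] tool [-0.0087 -0.0001  0.0071] lensframe [-0.1569  0.0004  0.0012]
272 216
top slim_end 0.46 [0.5894 0.075  0.2194] tool [ 0.0293 -0.0041  0.0058] lensframe [-0.1188 -0.0036 -0.    ]
top gauge_pin 0.57 [0.5635 0.0593 0.2012] tool [-0.0046  0.0021  0.0135] lensframe [-0.1528  0.0026  0.0077]
top slim_end 0.6 [0.5915 0.0736 0.2205] tool [ 0.0311 -0.0021  0.0053] lensframe [-0.1171 -0.0016 -0.0005]
top thick_end 0.45 [0.5913 0.0708 0.2208] tool [0.0302 0.0005 0.0046] lensframe [-0.118   0.001  -0.0012]
top gauge_pin 0.48 [0.5619 0.0598 0.2042] tool [-0.0049  0.0011  0.0103] lensframe [-0.1531  0.0015  0.0045]
top slim_end 0.4 [0.5913 0.074  0.219 ] tool [ 0.0306 -0.0025  0.0066] lensframe [-0.1175 -0.002   0.0008]
top gauge_pin 0.4 [0.5625 0.0598 0.2013] tool [-0.0053  0.0013  0.0132] lensframe [-0.1535  0.0018  0.0074]
268 212
```

View pics/near_scene.png

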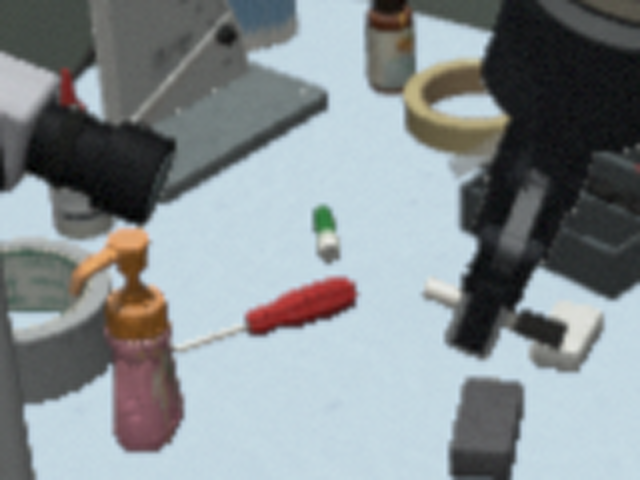

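Seen from the scene camera, the light slim end (crop (430,290)) points at the lens front (155,180). The dark end is at (540,330). I'll measure the pin axis more exactly from the depth cloud.

```bash
cat > pinfit.py <<'E'
from held import *
import lens
def collect(P,Rm,n,k=4):
    o=[]
    for _ in range(k):
        p=ctrl.grab_frame(n); c=cloud(p,p["depth"]>0); l=Rm.inv().apply(c-P)-[0,0,.006]
        r=np.linalg.norm(l[:,1:],axis=1); v,u=np.nonzero(p["depth"]>0); g=p["color"][v,u].mean(1)
        m=(r<.011)&(((l[:,0]>.0135)&(l[:,0]<.036))|((l[:,0]<-.0135)&(l[:,0]>-.044))); o.append(np.c_[l[m],g[m]])
    return np.vstack(o),p
def fit(l):
    # residual to stepped cylinder: params y0,z0,ty,tz ; radius by side
    # end face region excluded by radial only
    def res(q):
        d=np.array([1,q[2],q[3]])/np.linalg.norm([1,q[2],q[3]]); e=l[:,:3]-[0,q[0],q[1]]; r=np.linalg.norm(np.cross(e,d),axis=1)
        return (r-np.where(l[:,0]>-.012,.0048,.0062))/.001
    f=lens.least_squares(res,[0,0,0,0],loss="soft_l1"); return f.x,np.sqrt(np.diag(np.linalg.inv(f.jac.T@f.jac)))
def report(P,Rm,k=4):
    for n in("scene","top"):
        l,p=collect(P,Rm,n,k); s=l[:,0]>0; x,e=fit(l)
        print(n,"pts",s.sum(),(~s).sum(),"y0,z0 mm",x[:2]*1e3,"tilt deg",np.degrees(x[2:]),"x ends mm",np.percentile(l[:,0],[0,2,98,100])*1e3)
        q,c,nn,A=lens.fit([p],L); print("  lens",q[:3],"off",q[7:],"yaw,pit",np.degrees(q[3:5]))
E
python3 - <<'E'
from pinfit import *
s=ctrl.get_state(); P,Rm=pose(s); print(s["time_s"],P); report(P,Rm)
E
```

```text
9.85 [0.5628 0.062  0.2158]
scene pts 180 373 y0,z0 mm [ 0.0509 -1.6235] tilt deg [-0.2803  1.8748] x ends mm [-36.5151 -35.6315  26.1758  26.8256]
  lens [0.6971 0.1093 0.2577] off [-0.001   0.0001  0.0002] yaw,pit [19.6322 18.8701]
top pts 88 0 y0,z0 mm [0.5708 6.5367] tilt deg [  0.9396 -14.6899] x ends mm [17.0081 17.6007 27.5269 27.873 ]
  lens [0.6972 0.1091 0.2573] off [ 0.0003 -0.0001 -0.0003] yaw,pit [19.6842 18.9524]
```

The pin sits well in the fingers, with about 1.7° of nose-down pitch. I'll correct that and advance to 80 mm.

```bash
cat > tgt.py <<'E'
from pinfit import *
tz=np.radians(1.7); Rl=lensax(np.radians(19.6),np.radians(18.8)); Rt=Rl*R.from_rotvec([0,tz,0]); L=np.array([.6969,.1092,.2575])
Pt=L-Rl.apply([.08,0,0])-Rt.apply([.0278,0,.0053])
E
python3 - <<'E'
from tgt import *
s=ctrl.get_state(); P,Rm=pose(s); print(P,Pt,delta(P,Rm,Pt,Rt))
E
```

```text
[0.5628 0.062  0.2158] [0.5993 0.0744 0.2269] [ 0.0401  0.0004  0.0018  0.0008  0.0314 -0.0017]
```

>>> arm_command(deltas=[0.006,0,0,0,0.005,0,0.014,0,0.0006,0,0.012,0,0.022,0,0.001,0,0.02,0,0.03,0,0.0014,0,0.026,0,0.036,0,0.0016,0,0.03,0,0.04,0.0003,0.0018,0.0008,0.031,-0.0017,0.04,0.0003,0.0018,0.0008,0.031,-0.0017,0.04,0.0003,0.0018,0.0008,0.031,-0.0017])

```text
time_s: 11.05
eef_pos: [0.5991, 0.0745, 0.2268]
orientation: [-0.03, 0.97, 0.168, 0.175]
contact_force: [-0.0, -0.4, 0.3]
width: 0.095
grasp_force: 38.7
```

>>> arm_command(deltas=[0,0,0,0,0,0,0,0,0,0,0,0,0,0,0,0,0,0,0,0,0,0,0,0])

```text
time_s: 11.45
eef_pos: [0.599, 0.0745, 0.227]
orientation: [-0.03, 0.97, 0.167, 0.175]
contact_force: [0.4, 0.3, 0.2]
width: 0.093
grasp_force: 38.7
```

Run:
```python
from tgt import *
s=ctrl.get_state(); P,Rm=pose(s); print(s["time_s"],P,s["grasp_force"],"remaining",delta(P,Rm,Pt,Rt)); report(P,Rm,6)
for n in("scene","top"):
    p,o=look(P,Rm,n,4)
    for t in("slim_end","thick_end"):
        v=[Rl.inv().apply(d[t][1]-L) for d in o if t in d and np.linalg.norm(d[t][2])<.08]; print(n,t,np.median(v,0) if v else None)
    lm=[w(p,r["centre"]) for r in ctrl.mark_of("lens",p)[:1]]; print("lens",lm)
    x,y=pix(p,(P+L)/2).astype(int); cv2.imwrite(f"pics/fin_{n}.png",cv2.resize(p["color"][y-60:y+60,x-80:x+80],None,fx=4,fy=4,interpolation=cv2.INTER_CUBIC))
print(ctrl.get_state()["time_s"])
```

```text
11.45 [0.599  0.0745 0.227 ] 38.748146295547485 remaining [ 0.0002  0.0001  0.0001  0.      0.0003 -0.0001]
scene pts 270 566 y0,z0 mm [-0.0106 -1.5548] tilt deg [-0.2078  1.746 ] x ends mm [-36.3618 -35.7839  26.2274  26.9732]
  lens [0.6968 0.1092 0.2578] off [-0.001  -0.      0.0002] yaw,pit [19.5762 18.7505]
top pts 120 0 y0,z0 mm [-0.105   0.1238] tilt deg [ 2.9205 -0.3952] x ends mm [18.7869 19.0098 27.7118 27.8388]
  lens [0.697  0.1091 0.2573] off [ 0.0004 -0.0001 -0.0002] yaw,pit [19.6652 18.8933]
scene slim_end [-0.0802 -0.001  -0.0012]
scene thick_end [-0.1455  0.0004 -0.0019]
lens [array([0.6958, 0.1075, 0.2583])]
top slim_end [-0.0784 -0.0025  0.0016]
top thick_end None
lens [array([0.6942, 0.107 , 0.2575])]
13.75
```

View pics/fin_scene.png

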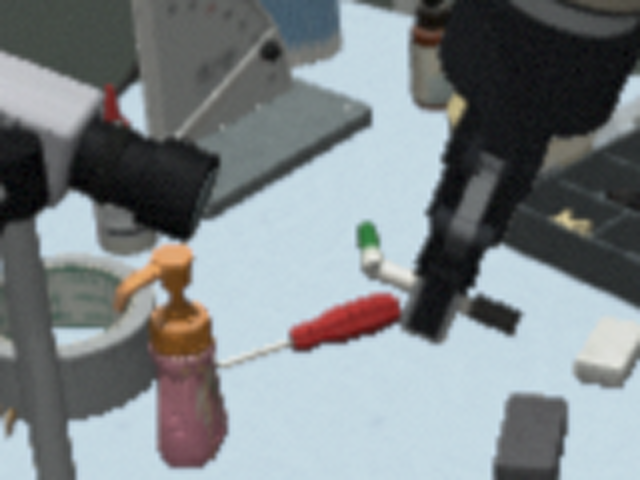

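View pics/fin_top.png

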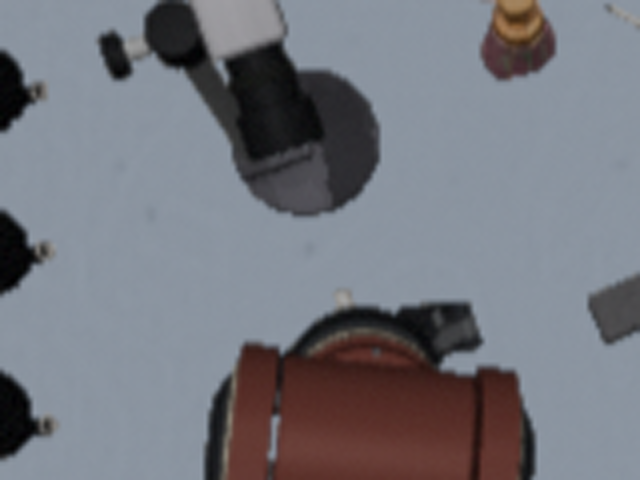

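The scene view shows the pin's slim tip (crop (365,260)) on the line out of the lens front (195,190). The top view shows the tip at (344,298), ahead of the barrel. Networks and clouds put it about 80 mm out, within 1–2.5 mm laterally and under 2° off axis, so I'm handing in.

```bash
python3 -c "
from rig import ctrl
print(ctrl.close_job())"
```

```text
the job is handed in; nothing more can be done
None
```

The job is handed in: the arm is holding the stepped pin still, slim end towards the lens and in line with its axis, tip about 80 mm out (measured within 1–2.5 mm sideways), at 39 N a finger because the lower 24 N setting did not take effect.

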